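Pack the drawing supplies into the wooden box

TASK

Clear the desk after drawing: pack the wooden pencil case, the square metal tin and the tall canister into the low open wooden box together with the ink jar that was left standing in the way in the middle of it, so that all four stand upright, side by side, flat on the floor of the box, the pencil case lying on its broad base just as it does on the sloping board. Do not shift or knock over the brush pot, the mug, the tape roll or the pencil sharpener.

Things in the scene. Friction and masses are not known exactly. Their poses are not given: they have to be found in the camera images.
- supply_box: Low open box of pale wood, fixed to the desk: outside 132 (own x) x 196 (own y) x 35 mm high, walls and floor 8 mm thick, inside 116 x 180 mm and 27 mm deep. Origin: centre of its underside; z up. It stands left or right of the middle of the desk, at any small yaw.
- supply_box_in (a point): Centre of the box's inner floor, axes as the box's (x across the 116 mm inside width, y along the 180 mm inside length).
- case: Closed wooden pencil case with a dark seam, a solid block 50 (own x) x 170 (own y) x 58 mm high (own z). Origin: centre of its underside. It starts on the sloping board, its long side against the board's ledge, so it leans 30 degrees with the board.
- jar: Squat round ink jar, white with a wide black screw cap: height 60 mm, diameter 56 mm at the cap (its upper 26 mm), 54 mm below. Origin: centre of its underside; z up. It starts inside the wooden box, near its middle.
- tin: Plain square metal tin, 54 x 54 mm, 95 mm high. Origin: centre of its underside; z up; x and y square to its faces. Starts upright on the desk.
- canister: Tall round cardboard canister with a metal lid: diameter 56 mm, height 130 mm. Origin: centre of its underside; z up. Starts upright on the desk.
- board: Fixed sloping drawing board of plywood, 240 mm wide (own y), 200 mm along the slope, leaning 30 degrees: it rises towards its own +x, from about 25 mm to 125 mm over the desk. Along its low edge runs a ledge 12 mm thick that stands 12 mm above the board's surface. Origin: desk height below the middle of the board, where the surface is 75 mm up.
- brush_pot: Bystander: dark steel pot, diameter 72 mm, 100 mm high, brushes in it up to 165 mm high and within 40 mm of its axis. Origin: centre of its underside.
- mug: Bystander: white mug, diameter 76 mm, 90 mm high, handle at its own +y reaching about 70 mm from the axis. Origin: centre of its underside.
- tape: Bystander: roll of tape lying flat, diameter 96 mm, 24 mm high. Origin: centre of its underside.
- sharpener: Bystander: black desk pencil sharpener, 70 x 50 x 80 mm high, crank at its own +x reaching 55 mm from the centre. Origin: centre of its underside.

How it is judged (in metres and radians):
At the end, for the whole second after the job is handed in: Case, jar, tin and canister are all inside the wooden box: each one's underside within -4 to +6 mm of the box's inner floor, upright within 0.09 rad (5 degrees; the case on its 50 x 170 mm base), at rest (under 20 mm/s) (x of case in the frame of supply_box_in between -0.037 and 0.037 m and y of case in the frame of supply_box_in between -0.012 and 0.012 m and z of case in the frame of supply_box_in between -0.004 and 0.006 m and angle between each of case, jar, tin, canister's own z axis and vertical below 0.09 rad and linear speed of each of case, jar, tin, canister below 0.02 m/s and x of jar in the frame of supply_box_in between -0.034 and 0.034 m and y of jar in the frame of supply_box_in between -0.066 and 0.066 m and z of jar in the frame of supply_box_in between -0.004 and 0.006 m and x of tin in the frame of supply_box_in between -0.036 and 0.036 m and y of tin in the frame of supply_box_in between -0.068 and 0.068 m and z of tin in the frame of supply_box_in between -0.004 and 0.006 m and x of canister in the frame of supply_box_in between -0.034 and 0.034 m and y of canister in the frame of supply_box_in between -0.066 and 0.066 m and z of canister in the frame of supply_box_in between -0.004 and 0.006 m); the robot touches nothing.
It fails at once if the brush pot is shifted by more than 25 mm or tipped by more than 0.3 rad (distance of brush_pot from where it was at the start of the episode above 0.025 m or angle between brush_pot's own z axis and vertical above 0.3 rad).
It fails at once if the mug is shifted by more than 25 mm or tipped by more than 0.3 rad (distance of mug from where it was at the start of the episode above 0.025 m or angle between mug's own z axis and vertical above 0.3 rad).
It fails at once if the tape roll is shifted by more than 25 mm or tipped by more than 0.3 rad (distance of tape from where it was at the start of the episode above 0.025 m or angle between tape's own z axis and vertical above 0.3 rad).
It fails at once if the pencil sharpener is shifted by more than 25 mm or tipped by more than 0.3 rad (distance of sharpener from where it was at the start of the episode above 0.025 m or angle between sharpener's own z axis and vertical above 0.3 rad).
It also fails if it takes over 72 s, if anything falls off the work surface, if the arm or the gripper's body presses on something with over 40 N, if the wrist force passes 120 N, or if a joint passes its speed limit or range.

ROBOT

A 6-joint arm with a two-finger parallel gripper is mounted at the origin on the work surface. World frame = base frame: x ahead of the robot, y to its left, z up, the work surface at z = 0. Lengths are in m, angles in degrees, forces in N, time in s.
With the tool pointing down it reaches from about 0.35 to 0.95 m from the base axis. Payload 17.4 kg.
Tool frame: the origin (TCP) lies midway between the tips of the shut fingers; the grasp point (between the pads) lies 19 mm behind it; z points along the fingers, y is the line along which they close (so a half turn about z gives the same grasp; the last joint's range is limited). The gripper opens to 93 mm and grips with 3 to 60 N. Pads are 15 mm wide; open, the fingers measure 128 mm over their backs; the gripper's body (75 mm by 188 mm) begins 65 mm behind the grasp point.
Start: joints at [70.944, 6.646, 82.598, -0, 90.757, -2.166], TCP at [0.196, 0.646, 0.18] pointing down, gripper open.
Joint ranges: [-162.19, 162.19], [-47.58, 125.68], [4.15, 143.07], [-65.23, 245.23], [0.69, 171.88], [-170.13, 170.13]. Speed limits (degrees/s): [108.29, 108.29, 127.2, 180, 180, 180].

INTERFACE

Orientations are given as a 3x3 rotation matrix whose columns are the frame's x, y, z axes.
In Python, from bench import telemetry, optics, hand_in gives the robot as it stands.
- The arm moves only by the shell command python3 -m handwheel 'ROWS' [FORCE]. ROWS is JSON, a list of rows, each a list of 3 entries, a list of its own where there are three numbers: the finger opening in m, from 0 to 0.093, then the shift along the tool's x, y, z in m, then the turn about the tool's z in rad. In form: [[jaw, [x, y, z], spin], ...]. A call has 1 to 5 rows; each row is the pose to reach, as a shift and turn from the pose commanded when the call began, along the tool's axes at that moment; what a row does not reach only later rows make up. A row lasts 1/10 s, in which the tool goes at most 50 mm and 8.59 degrees, less where a joint would pass 70% of its speed; a pose out of reach is approached as far as the arm can. A call with a gripper value outside its range is refused whole. The fingers move at their own pace and stop on an object; FORCE is the grip in N (left out, the last holds). Time passes only in rows, so rows that repeat a pose let the fingers close. It gives the time, the measured TCP pose, the force, the opening and the grip force at its end, in the units of the state.
- telemetry.get_obs(): the state, without advancing time (a new reading comes with each control period).
- optics.capture(name): name is "scene" or "top"; returns a dict with "frame" (384x512x3 uint8, blue, green, red), "depth" (384x512 float32, m along the optical axis (not along the pixel's ray), 0 where there is no reading), "fx", "fy", "cx", "cy" (pixels), "rvec" (rotation vector, rad) and "tvec" (3), from world to camera coordinates, as OpenCV has them. Camera axes: x right, y down, z forward; pixel columns grow to the right and rows downward; lengths in m; the calibration is good to about 2 mm. A picture is of the moment at which its call begins.
- hand_in(): hands the job in; it is judged then, once.
The state is a dict: "time_s": time; "q": joint angles; "joint_vel": joint speeds; "joint_efforts": joint torques, N m; "ee_pos": TCP position; "eef_rot": TCP orientation; "ft_force": force on the tool from outside, world axes, zero at the start; "wrist_torque": the same for the moment, N m; "finger_gap": finger opening in m; "gripper_force": force on a finger pad.
Only numpy, scipy, OpenCV 4.12 (cv2) and the standard library are available. Lean on these libraries where they do the work, as an engineer would, in place of code of your own. Each camera call takes 0.05 s, during which the arm holds its last target. There are 200 camera calls.

## Working session

There is one attempt and no reset: what is moved stays moved. The work goes in short steps, Python scripts to look and compute and a shell command to move; the robot and the scene stay as the last step left them, time stands still between calls to the robot, and variables do not carry over. Pictures are saved under pics/ and viewed, at most 10 in all, crops included, and the job is handed in when it is done.

```bash
mkdir -p pics; ls; cat > h.py <<'E'
import numpy as np, cv2
from bench import telemetry, optics
def cap(n):
    c=optics.capture(n); c['R']=cv2.Rodrigues(np.array(c['rvec'],float))[0]; c['t']=np.array(c['tvec'],float).ravel(); return c
def cloud(c):
    d=c['depth']; v,u=np.indices(d.shape)
    P=np.stack([(u-c['cx'])/c['fx']*d,(v-c['cy'])/c['fy']*d,d],-1)
    W=(P-c['t'])@c['R']; W[d==0]=np.nan; return W
E
python3 - <<'E'
from h import *
for n in('scene','top'):
    c=cap(n); cv2.imwrite(f'pics/{n}0.png',c['frame']); print(n,c['fx'],-c['R'].T@c['t'],c['R'][2]); np.savez(f'{n}0.npz',W=cloud(c),f=c['frame'])
o=telemetry.get_obs(); print(o['ee_pos'],o['eef_rot'],o['time_s'])
E
```

```text
pics
scene 379.66726298859214 [1.37137538 0.47061525 1.05192135] [-0.59169324 -0.34705698 -0.72763354]
top 491.37047288048535 [0.27779965 0.01287668 1.49878136] [ 0.19182563 -0.01065282 -0.98137121]
[0.19604824 0.64566948 0.17950289] [[-9.56854827e-01  2.90566231e-01 -3.25245461e-04]
 [ 2.90566411e-01  9.56854349e-01 -9.56514936e-04]
 [ 3.32815944e-05 -1.00975134e-03 -9.99999490e-01]] 0.1
```

View pics/scene0.png

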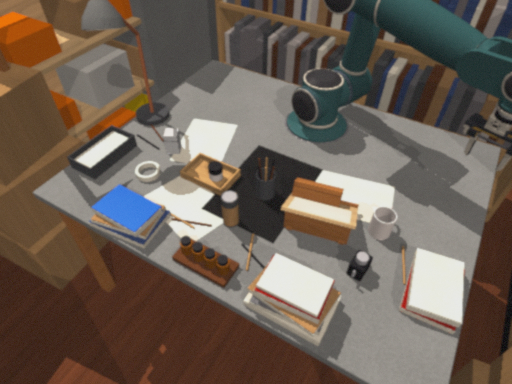

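View pics/top0.png

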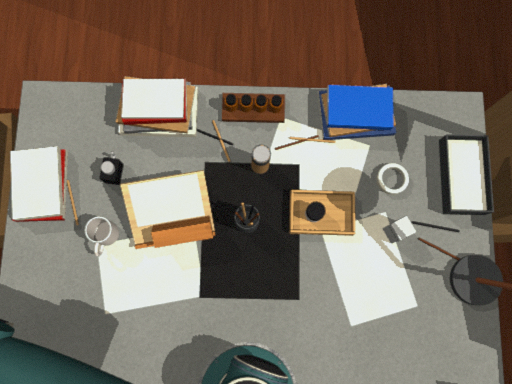

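Top view: box at (322,212) with the jar cap at (315,211), tin top at (403,228), canister at (261,158), brush pot at (247,217), board at (170,205) with the case along its low edge at (182,232). Mug is at (98,235), sharpener at (110,168), tape at (393,178).

```bash
cat > m.py <<'E'
from h import *
def rect(P): 
    (c,s,a)=cv2.minAreaRect((P[:,:2]*1000).astype(np.float32)); return np.round(c,1),np.round(s,1),round(a,1)
def circ(P):
    c,r=cv2.minEnclosingCircle((P[:,:2]*1000).astype(np.float32)); return np.round(c,1),round(r*2,1)
def reg(W,box,z0,z1):
    u0,u1,v0,v1=box; Q=W[v0:v1,u0:u1]; m=(Q[...,2]>z0)&(Q[...,2]<z1)
    n,l,s,_=cv2.connectedComponentsWithStats(m.astype(np.uint8)); 
    k=1+np.argmax(s[1:,4]); return Q[l==k]
E
python3 - <<'E'
from m import *
W=np.load('top0.npz')['W']
for n,b,z0,z1 in [('jar',(295,335,195,228),.06,.075),('tin',(380,425,205,250),.085,.105),('can',(245,280,140,180),.12,.14),('rim',(280,365,180,245),.03,.042),('boxall',(280,365,180,245),.028,.08),('mug',(75,120,210,260),.06,.1),('tape',(370,415,155,200),.015,.03),('pot',(225,270,195,240),.08,.17),('shp',(90,130,145,190),.03,.09),('board+case',(115,225,165,260),.02,.2)]:
    P=reg(W,b,z0,z1); print(n,len(P),np.round(np.median(P[:,2]),4),rect(P),circ(P))
Q=W[165:262,115:225]
# case/board samples along a column
for u in (150,170,190): print(u,[(int(v),*np.round(W[v,u]*1000).astype(int)) for v in range(168,258,5)])
S=np.load('scene0.npz')['W']
for n,b,z0,z1 in [('jar',(200,230,155,190),.06,.075),('tin',(150,200,120,170),.085,.105),('can',(215,245,180,230),.12,.14),('rim',(170,250,145,200),.028,.042)]:
    P=reg(S,b,z0,z1); print('S',n,len(P),np.round(np.median(P[:,2]),4),rect(P),circ(P))
E
```

```text
jar 273 0.0687 (array([ 529.9, -191.8]), array([54.5, 53.9]), 25.9) (array([ 530.2, -191.9]), 56.3)
tin 364 0.0955 (array([ 480.6, -440.4]), array([53.6, 56.7]), 27.4) (array([ 480.4, -440.2]), 74.1)
can 304 0.1309 (array([682.3, -24.6]), array([57. , 52.3]), 1.1) (array([682.1, -24.3]), 57.8)
rim 516 0.0356 (array([ 533.1, -217. ]), array([196.9, 133.3]), 89.6) (array([ 533.3, -217.6]), 231.9)
boxall 575 0.0353 (array([ 533.1, -217.2]), array([197.3, 133.3]), 89.6) (array([ 533.3, -217.6]), 231.9)
mug 306 0.0825 (array([446.2, 434.1]), array([98.7, 75.1]), 23.0) (array([440.8, 443.9]), 107.9)
tape 348 0.0242 (array([ 646.1, -437.4]), array([93.2, 95.1]), 46.3) (array([ 645.7, -437.8]), 97.6)
pot 193 0.1016 (array([501.1,  11.8]), array([69.7, 69.6]), 3.5) (array([501.9,  12.3]), 71.8)
shp 475 0.0614 (array([653.5, 427.8]), array([52.1, 90.9]), 82.1) (array([651.9, 428.6]), 94.3)
board+case 5633 0.0911 (array([515.2, 240.4]), array([197.6, 240.9]), 11.1) (array([516.7, 242.8]), 302.9)
150 [(168, np.int64(664), np.int64(319), np.int64(3)), (173, np.int64(648), np.int64(318), np.int64(
[... 2379 characters left out ...]
t64(464), np.int64(174), np.int64(103)), (233, np.int64(451), np.int64(174), np.int64(93)), (238, np.int64(437), np.int64(174), np.int64(90)), (243, np.int64(432), np.int64(184), np.int64(-2)), (248, np.int64(416), np.int64(182), np.int64(5)), (253, np.int64(401), np.int64(182), np.int64(1))]
S jar 132 0.0674 (array([ 531.8, -190.9]), array([56.3, 49.6]), 34.1) (array([ 532.2, -191.7]), 58.7)
S tin 147 0.0943 (array([ 483.3, -438.9]), array([59.3, 54.6]), 28.8) (array([ 482.5, -439.3]), 78.1)
S can 202 0.1298 (array([683.8, -23. ]), array([57.6, 52.8]), 34.8) (array([684.4, -23.5]), 59.0)
S rim 332 0.0338 (array([ 535.2, -216.2]), array([200.7, 137.1]), 89.4) (array([ 537.1, -216.2]), 237.3)
```

```bash
python3 - <<'E'
from m import *
D=np.load('top0.npz'); W=D['W']
Q=W[165:262,115:225].reshape(-1,3); Q=Q[Q[:,2]>.03]
# board plane: robust
b=Q[(Q[:,0]>.51)]
for _ in range(4):
    A=np.c_[b[:,:2],np.ones(len(b))]; k=np.linalg.lstsq(A,b[:,2],rcond=None)[0]; r=b[:,2]-A@k; b=b[abs(r)<2.5*r.std()]
n=np.array([-k[0],-k[1],1]); n/=np.linalg.norm(n); print('slope deg',np.degrees(np.arccos(n[2])),'yaw',np.degrees(np.arctan2(k[1],k[0])),r.std())
h=(Q-np.array([0,0,k[2]]))@n
print(np.histogram(h,bins=np.arange(-.01,.08,.005)))
yaw=np.arctan2(k[1],k[0])
ct=Q[(h>.045)&(h<.072)]; ht=h[(h>.045)&(h<.072)]
print('top h',np.median(ht),len(ct))
ex=np.array([np.cos(yaw)*n[2],np.sin(yaw)*n[2],np.sqrt(1-n[2]**2)]); ey=np.cross(n,ex)
a=np.c_[ct@ex,ct@ey]*1000
print('rect in slope',cv2.minAreaRect(a.astype(np.float32)))
print('pct x',np.percentile(a[:,0],[1,5,95,99]),'y',np.percentile(a[:,1],[1,5,95,99]))
m=(a.min(0)+a.max(0))/2/1000
c=ex*m[0]+ey*m[1]+n*(k[2]*n[2]); print('case underside centre',c, 'ex',ex,'ey',ey)
np.savez('case.npz',c=c,ex=ex,ey=ey,n=n)
# board outline: all points on plane
p=Q[abs(h)<.006]; a=np.c_[p@ex,p@ey]*1000; print('board',cv2.minAreaRect(a.astype(np.float32)))
E
```

```text
slope deg 29.6587420672945 yaw 11.331541533788554 0.0032312745031971525
(array([ 223, 1946, 1827,  264,   75,   49,   35,   35,   34,   38,   40,
         50,  256,  603,  129,    5,    0]), array([-0.01 , -0.005,  0.   ,  0.005,  0.01 ,  0.015,  0.02 ,  0.025,
        0.03 ,  0.035,  0.04 ,  0.045,  0.05 ,  0.055,  0.06 ,  0.065,
        0.07 ,  0.075]))
top h 0.05677072812995771 1043
rect in slope ((460.23883056640625, 105.76228332519531), (170.64663696289062, 53.92304992675781), 89.95960998535156)
pct x [435.47308471 438.00405852 484.83099898 486.03898704] y [ 22.05606846  28.89283837 181.94276602 188.48569217]
case underside centre [0.47302946 0.20265377 0.04565033] ex [0.85204857 0.17074394 0.49483305] ey [-1.96485946e-01  9.80506641e-01  1.38777878e-17]
board ((525.7252807617188, 134.65621948242188), (240.53196716308594, 197.36830139160156), 89.81717681884766)
```

```bash
cat > w.py <<'E'
# usage: w.py x y z(mm) [theta deg of tool y] -> delta in tool axes
import sys; from h import *
o=telemetry.get_obs(); p=np.array(o['ee_pos']); R=np.array(o['eef_rot'])
th=np.degrees(np.arctan2(R[1,1],R[0,1])); print('now',np.round(p*1000,1),'th',round(th,2),'tilt',np.round(R[:2,2],4),'t',o['time_s'],'gap',round(o['finger_gap'],4),'F',np.round(o['ft_force'],1),'j6',round(o['q'][5],1))
if len(sys.argv)>3:
    d=R.T@(np.array([float(a) for a in sys.argv[1:4]])/1000-p); print('delta',np.round(d,4),'spin',round(float(np.radians(th-float(sys.argv[4]))),4) if len(sys.argv)>4 else '')
E
python3 -m handwheel '[[0.093,[0,0,-0.05],0],[0.093,[0,0,-0.1],0],[0.093,[-0.563,-0.705,-0.1],1.276],[0.093,[-0.563,-0.705,-0.1],1.276],[0.093,[-0.563,-0.705,-0.1],1.276]]' 20; python3 w.py 530.5 -192 280 0
```

```text
time_s: 0.6
ee_pos: [0.2519, 0.505, 0.2797]
eef_rot: [[-0.732, 0.682, -0.0], [0.682, 0.732, -0.0], [-0.0, -0.0, -1.0]]
ft_force: [0.5, -0.5, 0.3]
finger_gap: 0.0928
gripper_force: 0.0
now [251.9 505.  279.7] th 47.02 tilt [-0.0001 -0.0005] t 0.6 gap 0.0928 F [ 0.5 -0.5  0.3] j6 13.9
delta [-0.6791 -0.3199  0.    ] spin 0.8206
```

```bash
python3 -m handwheel '[[0.093,[-0.679,-0.32,0],0.8206],[0.093,[-0.679,-0.32,0],0.8206],[0.093,[-0.679,-0.32,0],0.8206],[0.093,[-0.679,-0.32,0],0.8206],[0.093,[-0.679,-0.32,0],0.8206]]' >/dev/null; python3 w.py 530.5 -192 280 0
```

```text
now [345.7 273.  280. ] th 4.03 tilt [0.0001 0.    ] t 1.1 gap 0.0929 F [0.9 0.6 0.1] j6 30.9
delta [-0.4768  0.1516 -0.    ] spin 0.0703
```

```bash
python3 -m handwheel '[[0.093,[-0.477,0.152,0],0.0703],[0.093,[-0.477,0.152,0],0.0703],[0.093,[-0.477,0.152,0],0.0703],[0.093,[-0.477,0.152,0],0.0703],[0.093,[-0.477,0.152,0],0.0703]]' >/dev/null;
python3 -m handwheel '[[0.093,[-0.2325,0.0924,0],0],[0.093,[-0.2325,0.0924,0],0],[0.093,[-0.2325,0.0924,0],0],[0.093,[-0.2325,0.0924,0],0],[0.093,[-0.2325,0.0924,0],0]]' >/dev/null; python3 w.py 530.5 -192 42 0
```

```text
now [ 533.3 -190.9  279.9] th 0.3 tilt [-0.0001  0.0001] t 2.1 gap 0.0932 F [ 0.1  1.  -0.3] j6 -22.6
delta [-0.0011 -0.0028  0.2379] spin 0.0053
```

```bash
python3 -m handwheel '[[0.093,[-0.001,-0.003,0.238],0.0053],[0.093,[-0.001,-0.003,0.238],0.0053],[0.093,[-0.001,-0.003,0.238],0.0053],[0.093,[-0.001,-0.003,0.238],0.0053],[0.093,[-0.001,-0.003,0.238],0.0053]]' >/dev/null;
python3 -m handwheel '[[0,[0,0,0],0],[0,[0,0,0],0],[0,[0,0,0],0],[0,[0,0,0],0],[0,[0,0,0],0]]' 20; python3 w.py 560.5 -158 42 0
```

```text
time_s: 3.1
ee_pos: [0.5308, -0.19, 0.0438]
eef_rot: [[-0.0, 1.0, 0.002], [1.0, 0.0, -0.001], [-0.001, 0.002, -1.0]]
ft_force: [0.9, 0.1, -0.1]
finger_gap: 0.057
gripper_force: 0.0
now [ 530.8 -190.    43.8] th 0.02 tilt [ 0.0021 -0.0009] t 3.1 gap 0.057 F [ 0.9  0.1 -0.1] j6 -22.3
delta [0.032  0.0297 0.0018] spin 0.0004
```

```bash
python3 -m handwheel '[[0,[0,0,-0.015],0],[0,[0,0,-0.03],0],[0,[0,0,-0.03],0],[0,[0,0,-0.03],0]]' 20;  python3 w.py 560.5 -158 42 0
```

```text
time_s: 3.5
ee_pos: [0.5304, -0.1898, 0.073]
eef_rot: [[-0.0, 1.0, 0.001], [1.0, 0.0, -0.001], [-0.001, 0.001, -1.0]]
ft_force: [-0.2, 0.5, 0.0]
finger_gap: 0.0256
gripper_force: 0.0
now [ 530.4 -189.8   73. ] th 0.02 tilt [ 0.0013 -0.0005] t 3.5 gap 0.0256 F [-0.2  0.5  0. ] j6 -22.3
delta [0.0318 0.03   0.031 ] spin 0.0004
```

```bash
python3 -m handwheel '[[0.093,[0,0,-0.03],0],[0.093,[0,0,-0.03],0],[0.093,[0,0,-0.03],0],[0.093,[0,0,-0.03],0],[0.093,[0,0,-0.03],0]]'|tail -2; cat > look.py <<'E'
import sys; from m import *
A={'jar':((285,360,190,230),.055,.075),'tin':((380,425,205,250),.085,.105),'can':((245,280,140,180),.12,.14)}
c=cap('top'); W=cloud(c); s=cap('scene'); S=cloud(s)
cv2.imwrite('pics/'+sys.argv[1]+'t.png',c['frame']); cv2.imwrite('pics/'+sys.argv[1]+'s.png',s['frame']); np.savez('last.npz',W=W,S=S)
E
python3 look.py a; python3 w.py; python3 - <<'E'
import cv2
a=cv2.imread('pics/at.png')[150:270,240:440]; b=cv2.imread('pics/as.png')[130:250,130:330]
cv2.imwrite('pics/a.png',cv2.resize(cv2.hconcat([a,b]),None,fx=2,fy=2))
E
```

```text
finger_gap: 0.061
gripper_force: 0.0
now [ 529.8 -189.6  101.5] th 0.02 tilt [-0.0009  0.0003] t 4.1 gap 0.069 F [-0.1 -0.3 -0.3] j6 -22.3
```

View pics/a.png

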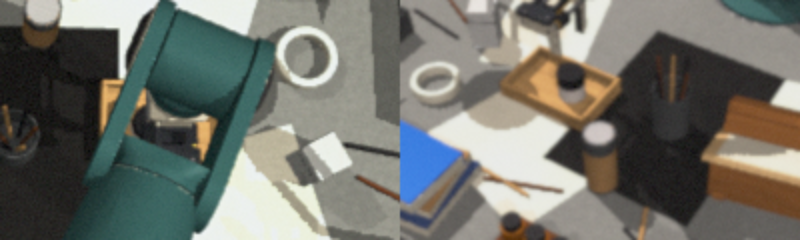

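The scene half (right) shows the jar still upright in the box at crop (570,80); the arm hides it in the top half.

```bash
python3 - <<'E'
from m import *
S=np.load('last.npz')['S']
P=reg(S,(195,235,150,195),.06,.075); print(len(P),rect(P),circ(P),np.median(P[:,2]))
E
python3 -m handwheel '[[0.093,[0,0,0],0],[0.093,[-0.0015,0.001,0.03],0],[0.093,[-0.0015,0.001,0.0595],0],[0.093,[-0.0015,0.001,0.0595],0],[0.093,[-0.0015,0.001,0.0595],0]]'|tail -2
python3 -m handwheel '[[0,[0,0,0],0],[0,[0,0,0],0],[0,[0,0,0],0],[0,[0,0,0],0],[0,[0,0,0],0]]' 20|tail -2
python3 -m handwheel '[[0,[0,0,0],0],[0,[0,0,0],0],[0,[0,0,0],0]]' 20|tail -2; python3 w.py 560.5 -158 42 0
```

```text
131 (array([ 534.1, -189.4]), array([56.3, 51.3]), 25.7) (array([ 533.7, -190.1]), 61.2) 0.06754802705310921
finger_gap: 0.0931
gripper_force: 0.0
finger_gap: 0.0576
gripper_force: 0.0
finger_gap: 0.0334
gripper_force: 0.0
now [ 531.1 -191.2   42.6] th 0.02 tilt [-0.0001  0.    ] t 5.4 gap 0.0334 F [-0.3  0.3 -0.4] j6 -22.4
delta [0.0332 0.0294 0.0006] spin 0.0004
```

```bash
python3 -m handwheel '[[0,[0,0,0],0],[0,[0,0,0],0],[0,[0,0,0],0]]' 20|tail -2;python3 look.py b; python3 - <<'E'
import cv2
b=cv2.imread('pics/bs.png')[120:220,150:283]
cv2.imwrite('pics/b.png',cv2.resize(b,None,fx=5,fy=5))
E
```

```text
finger_gap: 0.0094
gripper_force: 0.0
```

View pics/b.png

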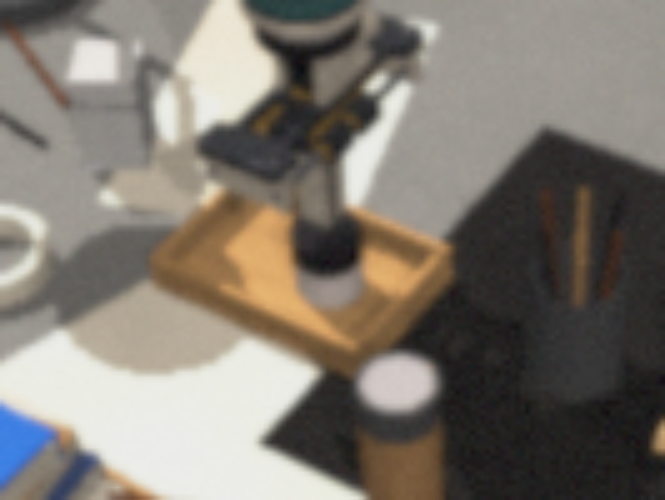

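The fingers are shut (crop (320,190)) and seem to stand at or behind the jar cap (330,240), which is upright and not between them; checking by projection.

```bash
python3 - <<'E'
from m import *
D=np.load('last.npz');S=D['S']
c=cap('scene');o=telemetry.get_obs();p=np.array(o['ee_pos'])
def pr(x): 
    y=c['R']@x+c['t']; return np.round([c['fx']*y[0]/y[2]+c['cx'],c['fy']*y[1]/y[2]+c['cy']],1)
print('tcp',p,pr(p),'crop',(pr(p)-[150,120])*5, 'gap',o['finger_gap'],o['q'])
for z in(.008,.068): print(pr(np.array([.5305,-.192,z])),(pr(np.array([.5305,-.192,z]))-[150,120])*5)
for z0,z1 in((.045,.058),(.058,.075),(.075,.1),(.1,.13),(.13,.16)):
    Q=S[130:195,190:240]; m=(Q[...,2]>z0)&(Q[...,2]<z1)&(abs(Q[...,0]-.53)<.15)&(abs(Q[...,1]+.19)<.08); P=Q[m]
    print(z0,len(P),P.min(0).round(3) if len(P) else '',P.max(0).round(3) if len(P) else '')
E
```

```text
tcp [ 0.53110814 -0.19117324  0.04265407] [215. 170.] crop [325. 250.] gap 0.0010154035498051953 [-2.23856853e+01 -3.03043741e+00  1.05473743e+02  4.09947221e-05
  7.75560127e+01 -2.24057860e+01]
[215.5 176.3] [327.5 281.5]
[214.4 165. ] [322. 225.]
0.045 36 [ 0.515 -0.207  0.045] [ 0.56  -0.163  0.058]
0.058 112 [ 0.504 -0.218  0.059] [ 0.561 -0.164  0.072]
0.075 22 [ 0.517 -0.198  0.084] [ 0.549 -0.177  0.099]
0.1 61 [ 0.511 -0.199  0.1  ] [ 0.552 -0.178  0.129]
0.13 14 [ 0.524 -0.197  0.13 ] [ 0.552 -0.179  0.144]
```

```bash
python3 -m handwheel '[[0,[0,0,-0.03],0],[0,[0,0,-0.06],0],[0,[0,0,-0.06],0],[0,[0,0,-0.06],0]]' |tail -3;python3 look.py c; python3 - <<'E'
from m import *
b=cv2.imread('pics/cs.png')[110:210,150:283]
c=cap('scene');o=telemetry.get_obs();p=np.array(o['ee_pos'])
y=c['R']@p+c['t'];u=np.array([c['fx']*y[0]/y[2]+c['cx'],c['fy']*y[1]/y[2]+c['cy']]);print(p,u)
b=cv2.resize(b,None,fx=5,fy=5);q=((u-[150,110])*5).astype(int);print(q);cv2.circle(b,tuple(int(i) for i in q),4,(0,0,255),-1)
cv2.imwrite('pics/c.png',b)
S=np.load('last.npz')['S'];P=reg(S,(195,235,150,195),.06,.075); print(len(P),rect(P),circ(P))
E
```

```text
ft_force: [0.0, 0.4, -1.4]
finger_gap: 0.0009
gripper_force: 0.0
[ 0.53060576 -0.19096941  0.10144798] [213.98146959 158.54996288]
[319 242]
130 (array([ 532.8, -189.9]), array([56.5, 49.6]), 33.9) (array([ 532.5, -190.9]), 58.9)
```

View pics/c.png

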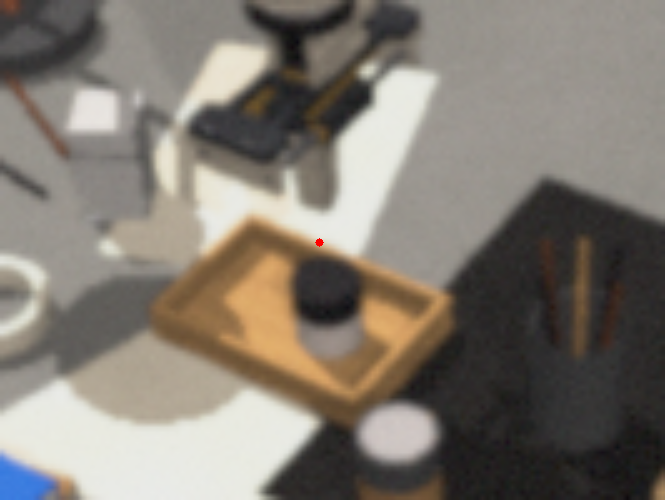

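The tips (crop (318,205)) sit about 35 crop pixels above the projected TCP (319,242), so the real fingertips are higher than the reported TCP. The jar has not moved. I'll measure the tip offset from the depth data.

```bash
python3 - <<'E'
from m import *
D=np.load('last.npz')
for k in 'SW':
    Q=D[k].reshape(-1,3); Q=Q[(abs(Q[:,0]-.53)<.13)&(abs(Q[:,1]+.19)<.13)&(Q[:,2]>.08)&(Q[:,2]<.3)]
    for z in np.arange(.09,.26,.01):
        P=Q[abs(Q[:,2]-z)<.005]
        if len(P): print(k,round(z,3),len(P),P.min(0)[:2].round(3),P.max(0)[:2].round(3))
o=telemetry.get_obs();print({k:np.round(v,3).tolist() for k,v in o.items() if k in('q','ee_pos')})
E
```

```text
S 0.14 2 [ 0.525 -0.183] [ 0.537 -0.183]
S 0.15 15 [ 0.519 -0.201] [ 0.548 -0.18 ]
S 0.16 19 [ 0.518 -0.198] [ 0.547 -0.179]
S 0.17 19 [ 0.516 -0.196] [ 0.55  -0.178]
S 0.18 21 [ 0.514 -0.198] [ 0.55  -0.179]
S 0.19 18 [ 0.52  -0.197] [ 0.55  -0.179]
S 0.2 11 [ 0.529 -0.196] [ 0.55  -0.179]
S 0.21 2 [ 0.542 -0.183] [ 0.549 -0.182]
S 0.22 8 [ 0.449 -0.201] [ 0.615 -0.16 ]
S 0.23 74 [ 0.444 -0.225] [ 0.62  -0.153]
S 0.24 130 [ 0.443 -0.223] [ 0.62  -0.152]
S 0.25 138 [ 0.443 -0.224] [ 0.626 -0.152]
W 0.23 5 [ 0.524 -0.156] [ 0.54  -0.156]
W 0.24 39 [ 0.472 -0.222] [ 0.535 -0.155]
W 0.25 63 [ 0.473 -0.223] [ 0.54  -0.155]
{'q': [-22.386, -5.332, 102.013, -0.0, 83.412, -22.41], 'ee_pos': [0.531, -0.191, 0.101]}
```

```bash
python3 - <<'E'
from m import *
D=np.load('scene0.npz')['W']
Q=D.reshape(-1,3); Q=Q[(abs(Q[:,0]-.196)<.13)&(abs(Q[:,1]-.646)<.13)&(Q[:,2]>.03)&(Q[:,2]<.4)]
for z in np.arange(.06,.36,.01):
        P=Q[abs(Q[:,2]-z)<.005]
        if len(P): print(round(z,3),len(P),P.min(0)[:2].round(3),P.max(0)[:2].round(3))
E
```

```text
0.22 14 [0.179 0.589] [0.223 0.699]
0.23 29 [0.18  0.586] [0.229 0.702]
0.24 34 [0.183 0.586] [0.225 0.706]
0.25 30 [0.182 0.585] [0.226 0.703]
0.26 36 [0.175 0.585] [0.226 0.707]
0.27 36 [0.173 0.585] [0.224 0.705]
0.28 40 [0.177 0.584] [0.225 0.709]
0.29 17 [0.179 0.583] [0.227 0.704]
0.3 5 [0.173 0.558] [0.214 0.603]
0.31 82 [0.177 0.555] [0.252 0.7  ]
0.32 154 [0.151 0.55 ] [0.252 0.695]
0.33 120 [0.151 0.549] [0.249 0.69 ]
0.34 307 [0.14  0.549] [0.235 0.685]
0.35 139 [0.146 0.55 ] [0.237 0.681]
```

```bash
sed -i "s/R=np.array(o\['eef_rot'\])/p[2]+=.0385; R=np.array(o['eef_rot'])/" w.py
python3 -m handwheel '[[0.093,[0,0,0],0],[0.093,[0,0,0],0],[0.093,[0,0,0],0],[0.093,[0,0,0],0],[0.093,[0,0,0],0]]' |tail -2
python3 -m handwheel '[[0.093,[0,0,0],0],[0.093,[0,0,0],0],[0.093,[0,0,0],0],[0.093,[0,0,0],0],[0.093,[0,0,0],0]]' |tail -2
python3 -m handwheel '[[0.093,[0,0,0.04],0],[0.093,[0,0,0.08],0],[0.093,[0,0,0.097],0],[0.093,[0,0,0.097],0],[0,[0,0,0.097],0]]' |tail -3
python3 -m handwheel '[[0,[0,0,0],0],[0,[0,0,0],0],[0,[0,0,0],0],[0,[0,0,0],0],[0,[0,0,0],0]]' 20|tail -2
python3 w.py 560.5 -158 42 0
```

```text
finger_gap: 0.0353
gripper_force: 0.0
finger_gap: 0.0756
gripper_force: 0.0
ft_force: [-0.0, 0.5, -0.5]
finger_gap: 0.0888
gripper_force: 0.0
finger_gap: 0.0557
gripper_force: 20.0
now [ 531.3 -191.3   44.6] th 0.02 tilt [ 0.0006 -0.0002] t 8.4 gap 0.0557 F [-0.5  0.1  4.4] j6 -22.4
delta [0.0332 0.0292 0.0026] spin 0.0004
```

```bash

python3 -m handwheel '[[0,[0,0,-0.01],0],[0,[0.01,0.01,-0.015],0],[0,[0.033,0.029,-0.015],0],[0,[0.033,0.029,-0.015],0],[0,[0.033,0.029,-0.015],0]]' |tail -3
python3 -m handwheel '[[0,[0,0,0.008],0],[0,[0,0,0.014],0],[0,[0,0,0.014],0]]' |tail -3
python3 w.py 560.5 -158 44 0
```

```text
ft_force: [0.4, 0.2, -1.4]
finger_gap: 0.0558
gripper_force: 20.0
ft_force: [-0.3, 0.3, -2.1]
finger_gap: 0.0553
gripper_force: 20.0
now [ 559.5 -158.4   44.1] th -0.01 tilt [-0.0009  0.0003] t 9.2 gap 0.0553 F [-0.3  0.3 -2.1] j6 -18.3
delta [0.0004 0.001  0.0001] spin -0.0002
```

```bash

python3 -m handwheel '[[0,[0,0.001,0.0015],0],[0,[0,0.001,0.002],0],[0,[0,0.001,0.002],0]]' |tail -3
python3 -m handwheel '[[0.093,[0,0,0],0],[0.093,[0,0,0],0],[0.093,[0,0,0],0],[0.093,[0,0,0],0],[0.093,[0,0,0],0]]' |tail -3
python3 -m handwheel '[[0.093,[0,0,-0.05],0],[0.093,[0,0,-0.1],0],[0.093,[0,0,-0.15],0],[0.093,[0,0,-0.2],0],[0.093,[0,0,-0.2],0]]' |tail -3
python3 look.py d; python3 w.py; python3 - <<'E'
from m import *
S=np.load('last.npz')['S'];P=reg(S,(190,245,145,195),.06,.075); print(len(P),rect(P),circ(P))
d=np.load('case.npz');c,ex,ey=d['c'],d['ex'],d['ey']
E
```

```text
ft_force: [-7.5, 0.9, 10.5]
finger_gap: 0.0557
gripper_force: 20.0
ft_force: [-0.4, -0.1, -0.2]
finger_gap: 0.0899
gripper_force: 0.0
ft_force: [0.1, 0.0, -0.1]
finger_gap: 0.0928
gripper_force: 0.0
now [ 561.5 -158.3  244. ] th 0.02 tilt [ 0.0019 -0.0007] t 10.6 gap 0.0927 F [-0.8 -0.5 -0.3] j6 -18.3
143 (array([ 563.1, -158. ]), array([58.2, 52.2]), 32.8) (array([ 563.7, -159.7]), 60.5)
```

```bash

python3 -m handwheel '[[0.078,[0.358,-0.103,0],-0.195],[0.078,[0.358,-0.103,0],-0.195],[0.078,[0.358,-0.103,0],-0.195],[0.078,[0.358,-0.103,0],-0.195],[0.078,[0.358,-0.103,0],-0.195]]' |tail -3
python3 w.py 458.7 199.9 150 11.2
```

```text
ft_force: [0.9, 0.6, 0.2]
finger_gap: 0.0782
gripper_force: 0.0
now [490.4  83.6 241.1] th 11.18 tilt [-0.0023 -0.0003] t 11.1 gap 0.0782 F [0.9 0.6 0.2] j6 -4.4
delta [ 0.1202 -0.0083  0.0912] spin -0.0004
```

```bash

python3 -m handwheel '[[0.078,[0.12,-0.0083,0],0],[0.078,[0.12,-0.0083,0],0],[0.078,[0.12,-0.0083,0.05],0],[0.078,[0.12,-0.0083,0.091],0],[0.078,[0.12,-0.0083,0.091],0]]' |tail -3
python3 w.py 458.7 199.9 73 11.2; python3 look.py e; python3 - <<'E'
from m import *
d=np.load('case.npz'); S=np.load('last.npz')['S']; Q=S.reshape(-1,3); o=telemetry.get_obs(); p=np.array(o['ee_pos'])
e=np.array([np.cos(.1955),np.sin(.1955),0]); f=np.array([-e[1],e[0],0])
m=(abs((Q-p)@f)<.012)&(abs((Q-p)@e)<.08)&(Q[:,2]<.25)
P=Q[m]; X=np.c_[(P-[.473,.2027,.0445])@e,P[:,2]]*1000
print(X[np.argsort(X[:,1])][::3].round().astype(int).tolist())
E
```

```text
ft_force: [0.4, 0.3, 1.3]
finger_gap: 0.0778
gripper_force: 0.0
now [456.8 197.6 144.9] th 11.28 tilt [-0.0098 -0.0037] t 11.6 gap 0.0778 F [0.4 0.3 1.3] j6 9.2
delta [0.002  0.003  0.0719] spin 0.0015
[[19, 56], [23, 58], [27, 59], [22, 60], [18, 60], [17, 62], [30, 62], [24, 64], [18, 65], [15, 66], [39, 67], [16, 67], [38, 68], [18, 68], [42, 70], [48, 71], [49, 72], [49, 73], [52, 74], [13, 75], [11, 76], [55, 76], [57, 77], [9, 77], [9, 78], [61, 80], [6, 81], [62, 81], [12, 83], [3, 83], [5, 84], [0, 85], [8, 86], [10, 87], [6, 88], [-2, 90], [4, 93], [6, 93], [-24, 94], [1, 95], [-6, 96], [-1, 96], [-20, 98], [-4, 99], [2, 100], [-3, 102], [-12, 103], [-5, 104], [-9, 105], [-5, 106], [-6, 107], [39, 158], [39, 161], [39, 163], [29, 165], [41, 167], [39, 169], [41, 173], [41, 176], [40, 177], [41, 181], [41, 183], [40, 184], [26, 186], [-52, 188], [40, 189], [-53, 190], [-60, 191], [-56, 192], [-51, 194], [41, 194], [-54, 195], [42, 198], [43, 200], [42, 201], [45, 203], [41, 203], [-56, 204], [-58, 206], [-50, 207], [-56, 208], [-54, 211]]
```

```bash

python3 -m handwheel '[[0.078,[0.002,0.003,0],0],[0.078,[0.002,0.003,0],0],[0.078,[0.002,0.003,0],0]]' |tail -3
python3 w.py 458.7 199.9 73 11.2; python3 look.py e; python3 - <<'E'
from m import *
S=np.load('last.npz')['S']; o=telemetry.get_obs(); p=np.array(o['ee_pos']);Q=S.reshape(-1,3)
e=np.array([np.cos(.1955),np.sin(.1955),0]); f=np.array([-e[1],e[0],0])
m=(abs((Q-p)@f)<.015)&((Q-p)@e>.035)&((Q-p)@e<.075)&(Q[:,2]>.12)&(Q[:,2]<.3)
z=np.sort(Q[m][:,2]*1000); print(z[:8].round(),len(z),p)
m=(abs((Q-p)@f)<.015)&(abs((Q-p)@e)<.1)&(Q[:,2]>.2)&(Q[:,2]<.3); print(np.histogram(Q[m][:,2],np.arange(.2,.27,.005)))
E
```

```text
ft_force: [0.0, 0.0, -0.6]
finger_gap: 0.0779
gripper_force: 0.0
now [463.7 200.6 153.6] th 11.16 tilt [0.0017 0.0006] t 12.0 gap 0.0779 F [ 0.   0.  -0.6] j6 9.3
delta [ 0.0002 -0.0052  0.0805] spin -0.0007
[163. 164. 165. 166. 167. 167. 167. 168.] 88 [0.46336343 0.200593   0.11442466]
(array([12, 12,  5,  3,  0,  0,  0,  8, 10, 12, 11,  4, 13,  8]), array([0.2  , 0.205, 0.21 , 0.215, 0.22 , 0.225, 0.23 , 0.235, 0.24 ,
       0.245, 0.25 , 0.255, 0.26 , 0.265, 0.27 ]))
```

```bash

python3 -m handwheel '[[0.078,[0.0002,-0.005,0.03],0],[0.078,[0.0002,-0.005,0.06],0],[0.078,[0.0002,-0.005,0.08],0],[0.078,[0.0002,-0.005,0.08],0],[0.078,[0.0002,-0.005,0.08],0]]' |tail -3
python3 w.py 458.7 199.9 70 11.2
```

```text
ft_force: [0.7, 1.2, -0.2]
finger_gap: 0.078
gripper_force: 0.0
now [458.3 200.   73. ] th 11.19 tilt [0.0002 0.0001] t 12.6 gap 0.078 F [ 0.7  1.2 -0.2] j6 9.5
delta [-0.0001  0.0004  0.003 ] spin -0.0002
```

```bash

python3 -m handwheel '[[0.078,[0,0.0005,0.003],0],[0.078,[0,0.0005,0.003],0],[0.06,[0,0.0005,0.003],0],[0.06,[0,0.0005,0.003],0],[0.06,[0,0.0005,0.003],0]]' 15
python3 w.py
```

```text
time_s: 13.1
ee_pos: [0.4559, 0.1996, 0.0307]
eef_rot: [[-0.194, 0.981, -0.006], [0.981, 0.194, -0.001], [-0.0, -0.007, -1.0]]
ft_force: [-24.7, -7.0, 14.7]
finger_gap: 0.0638
gripper_force: 14.7
now [455.9 199.6  69.2] th 11.2 tilt [-0.0064 -0.0014] t 13.1 gap 0.0638 F [-24.7  -7.   14.7] j6 9.5
```

```bash

python3 -m handwheel '[[0.05,[0,0,-0.002],0],[0.045,[0,0,-0.004],0],[0.04,[0,0,-0.006],0],[0.04,[0,0,-0.008],0],[0.04,[0,0,-0.01],0]]' 20
python3 w.py
```

```text
time_s: 13.6
ee_pos: [0.4583, 0.2, 0.0406]
eef_rot: [[-0.194, 0.981, -0.0], [0.981, 0.194, -0.0], [-0.0, -0.0, -1.0]]
ft_force: [0.7, -0.3, -2.4]
finger_gap: 0.0591
gripper_force: 17.9
now [458.3 200.   79.1] th 11.2 tilt [-0.0003 -0.0001] t 13.6 gap 0.0591 F [ 0.7 -0.3 -2.4] j6 9.5
```

```bash

python3 -m handwheel '[[0.03,[0,0,-0.01],0],[0.03,[0,0,-0.02],0],[0.03,[0,0,-0.02],0],[0.03,[0,0,-0.02],0],[0.03,[0,0,-0.02],0]]' 30
python3 w.py;  python3 look.py f; python3 -c "
import cv2
b=cv2.imread('pics/fs.png')[130:270,260:440]
cv2.imwrite('pics/f.png',cv2.resize(b,None,fx=4,fy=4))"
```

```text
time_s: 14.1
ee_pos: [0.4584, 0.2, 0.0604]
eef_rot: [[-0.194, 0.981, -0.0], [0.981, 0.194, -0.0], [-0.0, -0.0, -1.0]]
ft_force: [0.7, 0.8, -4.5]
finger_gap: 0.0587
gripper_force: 27.0
now [458.4 200.   98.9] th 11.2 tilt [-0.0003 -0.0001] t 14.1 gap 0.0587 F [ 0.7  0.8 -4.5] j6 9.5
```

View pics/f.png

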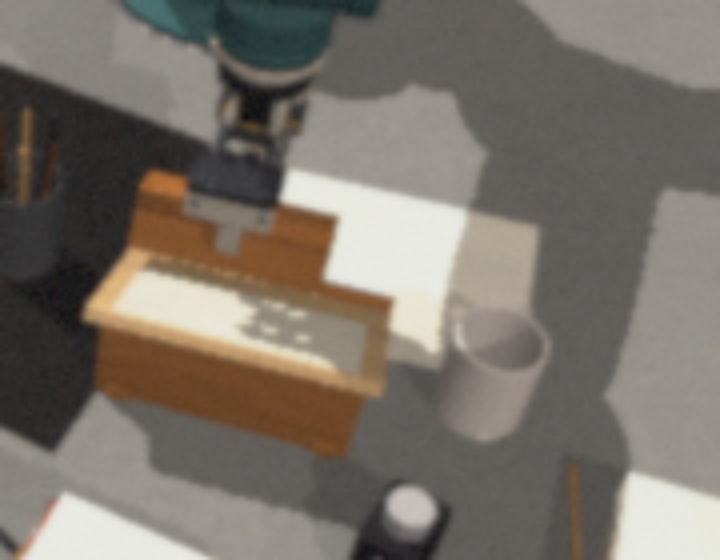

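The case is lifted clear of the board, held at crop (230,240), nearly level along its length; the bystanders are untouched. I'll set it down on free desk to straighten and regrip it.

```bash

python3 -m handwheel '[[0.03,[0,0,-0.04],0],[0.03,[0,0,-0.08],0],[0.03,[0,0,-0.12],0],[0.03,[-0.05,-0.019,-0.12],0.026],[0.03,[-0.1,-0.038,-0.12],0.052]]' 40 | tail -3
python3 w.py 390 -200 220 0
```

```text
ft_force: [1.3, -0.7, -3.3]
finger_gap: 0.0542
gripper_force: 37.7
now [441.7 101.1 220. ] th 8.33 tilt [0.0012 0.0001] t 14.7 gap 0.0542 F [ 1.3 -0.7 -3.3] j6 1.3
delta [-2.904e-01 -9.480e-02 -1.000e-04] spin 0.1454
```

```bash

python3 -m handwheel '[[0.03,[-0.048,-0.0157,0],0.03],[0.03,[-0.096,-0.0313,0],0.06],[0.03,[-0.143,-0.047,0],0.09],[0.03,[-0.19,-0.062,0],0.12],[0.03,[-0.238,-0.078,0],0.145]]' 60 | tail -3
python3 w.py 390 -200 100 0
```

```text
ft_force: [2.1, 0.1, -3.3]
finger_gap: 0.0535
gripper_force: 56.8
now [ 397.9 -146.5  219.2] th -0.16 tilt [ 0.0007 -0.0002] t 15.2 gap 0.0535 F [ 2.1  0.1 -3.3] j6 -23.5
delta [-0.0535 -0.0078  0.1192] spin -0.0027
```

```bash

python3 -m handwheel '[[0.03,[-0.053,-0.008,0.0],0],[0.03,[-0.0535,-0.008,0.05],0],[0.03,[-0.0535,-0.008,0.1],0],[0.03,[-0.0535,-0.008,0.14],0],[0.03,[-0.0535,-0.008,0.165],0]]' 60 | tail -3
python3 -m handwheel '[[0.03,[0,0,0],0],[0.03,[0,0,0],0],[0.03,[0,0,0],0]]' | tail -3
python3 w.py; python3 look.py g; python3 - <<'E'
from m import *
S=np.load('last.npz')['S'];Q=S.reshape(-1,3)
for n,y0,y1 in(('mid',-.18,-.16),('end',-.14,-.12)):
    m=(Q[:,1]>y0)&(Q[:,1]<y1)&(abs(Q[:,0]-.39)<.06)&(Q[:,2]>.012)&(Q[:,2]<.13); P=Q[m]*1000; print(P[np.argsort(P[:,2])][:,[0,2]].round().astype(int).tolist())
E
```

```text
ft_force: [0.1, 0.1, -3.3]
finger_gap: 0.0537
gripper_force: 56.8
ft_force: [-0.3, -0.0, -2.3]
finger_gap: 0.0535
gripper_force: 56.8
now [ 391.6 -198.7   56.1] th -0.08 tilt [ 0.0021 -0.0013] t 16.0 gap 0.0535 F [-0.3 -0.  -2.3] j6 -30.1
[[425, 26], [423, 26], [424, 30], [430, 30], [428, 32], [425, 33], [425, 34], [428, 35], [426, 37], [427, 39], [425, 40], [427, 41], [420, 42], [426, 43], [424, 44], [424, 45], [428, 45], [420, 45], [419, 46], [425, 47], [420, 48], [424, 49], [420, 50], [419, 51], [418, 51], [422, 54], [416, 55], [418, 56], [421, 57], [417, 57], [418, 60], [420, 61], [417, 63], [418, 63], [420, 64], [413, 64], [363, 65], [417, 66], [418, 66], [366, 67], [412, 67], [417, 67], [376, 68], [371, 69], [415, 69], [373, 69], [413, 69], [371, 70], [370, 70], [409, 70], [413, 71], [380, 71], [408, 72], [384, 72], [369, 73], [378, 73], [419, 73], [388, 73], [376, 73], [412, 73], [383, 74], [412, 75], [408, 75], [394, 76], [389, 76], [393, 76], [387, 77], [417, 77], [403, 77], [408, 77], [390, 77], [398, 78], [412, 78], [400, 78], [404, 79], [415, 80], [404, 80], [401, 80], [4
[... 321 characters left out ...]
1, 50], [419, 52], [424, 54], [421, 55], [414, 56], [421, 57], [416, 57], [421, 58], [420, 59], [416, 60], [421, 61], [416, 62], [416, 63], [416, 64], [420, 65], [416, 65], [414, 66], [413, 66], [368, 67], [417, 68], [418, 69], [367, 69], [367, 70], [412, 70], [380, 71], [415, 71], [371, 72], [418, 72], [415, 72], [378, 72], [377, 72], [380, 72], [417, 73], [374, 73], [414, 74], [412, 74], [411, 74], [377, 74], [385, 74], [409, 75], [382, 75], [391, 75], [392, 76], [416, 76], [410, 76], [412, 77], [388, 77], [392, 78], [396, 78], [395, 78], [399, 78], [402, 78], [415, 78], [398, 79], [400, 80], [411, 80], [402, 80], [412, 80], [408, 80], [406, 81], [408, 82], [413, 83], [412, 84], [408, 85]]
```

```bash

python3 -m handwheel '[[0.03,[0,0,0.008],0],[0.03,[0,0,0.011],0],[0.03,[0,0,0.014],0],[0.03,[0,0,0.017],0],[0.03,[0,0,0.019],0]]' 12 
python3 w.py
```

```text
time_s: 16.6
ee_pos: [0.3932, -0.199, -0.0013]
eef_rot: [[0.002, 1.0, 0.006], [1.0, -0.002, -0.002], [-0.002, 0.006, -1.0]]
ft_force: [7.8, 0.1, 10.1]
finger_gap: 0.0525
gripper_force: 12.1
now [ 393.2 -199.    37.2] th -0.09 tilt [ 0.0059 -0.0021] t 16.6 gap 0.0525 F [ 7.8  0.1 10.1] j6 -30.1
```

```bash

python3 -m handwheel '[[0.08,[0,0,0],0],[0.08,[0,0,0],0],[0.08,[0,0,0],0],[0.08,[0,0,0],0],[0.08,[0,0,0],0]]' 25 |tail -3
python3 w.py 391.5 -200 32 0; python3 look.py h; python3 - <<'E'
from m import *
S=np.load('last.npz')['S'];Q=S.reshape(-1,3)
for n,y0,y1 in(('mid',-.18,-.16),('end',-.14,-.12)):
    m=(Q[:,1]>y0)&(Q[:,1]<y1)&(abs(Q[:,0]-.39)<.04)&(Q[:,2]>.012)&(Q[:,2]<.08); P=Q[m]*1000; print(P[np.argsort(P[:,2])][::2,[0,2]].round().astype(int).tolist())
E
```

```text
ft_force: [-0.3, 0.4, -0.2]
finger_gap: 0.0797
gripper_force: 0.0
now [ 390.5 -198.1   35.1] th -0.1 tilt [-0.0003  0.0001] t 17.1 gap 0.0797 F [-0.3  0.4 -0.2] j6 -30.1
delta [-0.0019  0.001   0.0031] spin -0.0017
[[423, 13], [423, 17], [427, 19], [419, 20], [424, 22], [424, 23], [423, 30], [419, 32], [424, 35], [425, 37], [424, 38], [425, 41], [421, 45], [424, 46], [426, 48], [420, 50], [425, 52], [373, 54], [403, 55], [417, 55], [383, 55], [382, 55], [410, 55], [401, 56], [394, 57], [417, 57], [409, 57], [414, 57], [382, 58], [415, 58], [397, 59], [377, 59], [402, 59], [386, 60], [402, 60], [395, 60], [422, 60], [381, 61], [398, 63], [419, 63]]
[[425, 13], [423, 14], [421, 18], [422, 21], [424, 22], [424, 24], [425, 27], [423, 30], [423, 33], [423, 37], [420, 39], [424, 39], [424, 41], [422, 45], [422, 47], [423, 51], [422, 51], [394, 54], [413, 56], [424, 56], [393, 56], [421, 56], [400, 57], [424, 57], [393, 57], [396, 58], [400, 58], [407, 58], [417, 58], [383, 58], [419, 58], [386, 59], [411, 59], [391, 59], [423, 60], [405, 60], [381, 61], [385, 62]]
```

```bash
python3 - <<'E'
from m import *
D=np.load('last.npz')
for k in 'SW':
    Q=D[k].reshape(-1,3); m=(abs(Q[:,0]-.395)<.05)&(abs(Q[:,1]+.2)<.13)&(Q[:,2]>.048)&(Q[:,2]<.064); P=Q[m]; print(k,len(P),rect(P),np.percentile(P[:,1],[1,99]))
    # right face yaw (scene)
    f=Q[(Q[:,0]>.408)&(Q[:,0]<.44)&(abs(Q[:,1]+.2)<.082)&(Q[:,2]>.012)&(Q[:,2]<.05)]
    if len(f)>50: print(np.polyfit(f[:,1],f[:,0],1),len(f))
E
```

```text
S 286 (array([ 394.6, -189.8]), array([163.8,  97.2]), 78.1) [-0.27372565 -0.11135428]
[-0.01064292  0.42152769] 209
W 157 (array([ 396.9, -144.7]), array([63.3, 48.2]), 89.7) [-0.17570756 -0.11323363]
```

```bash

python3 -m handwheel '[[0.08,[0,0.005,0.003],0],[0.08,[0,0.005,0.003],0],[0.03,[0,0.005,0.003],0],[0.03,[0,0.005,0.003],0],[0.03,[0,0.005,0.003],0]]' 30 |tail -3
python3 -m handwheel '[[0.03,[0,0,0],0],[0.03,[0,0,0],0],[0.03,[0,0,0],0]]' |tail -3
python3 w.py
```

```text
ft_force: [-0.5, -0.4, -0.1]
finger_gap: 0.0605
gripper_force: 0.0
ft_force: [1.9, 0.1, 0.2]
finger_gap: 0.0497
gripper_force: 30.0
now [ 395.8 -198.2   32.3] th -0.1 tilt [ 0.0005 -0.0002] t 18.0 gap 0.0497 F [1.9 0.1 0.2] j6 -29.8
```

```bash

python3 -m handwheel '[[0.03,[0,0,-0.04],0],[0.03,[0,0,-0.08],0],[0.03,[-0.009,0.048,-0.08],0.005],[0.03,[-0.0188,0.095,-0.08],0.005],[0.03,[-0.0188,0.1077,-0.08],0.005]]' |tail -3
python3 -m handwheel '[[0.03,[0,0,0],0],[0.03,[0,0,0],0],[0.03,[0,0,0.01],0],[0.03,[0,0,0.01],0],[0.03,[0,0,0.01],0]]' |tail -3
python3 w.py 503.5 -217 48 -0.4; python3 look.py i; python3 - <<'E'
from m import *
D=np.load('last.npz'); Q=D['S'].reshape(-1,3)
f=Q[(Q[:,0]>.515)&(Q[:,0]<.545)&(Q[:,1]<-.14)&(Q[:,1]>-.295)&(Q[:,2]>.075)&(Q[:,2]<.12)]
print('face',np.polyfit(f[:,1]+.217,f[:,0],1),len(f))
m=(abs(Q[:,0]-.5)<.04)&(abs(Q[:,1]+.217)<.12)&(Q[:,2]>.08)&(Q[:,2]<.135);P=Q[m];print(P.min(0),P.max(0),np.percentile(P[:,1],[1,99]))
P=Q[(abs(Q[:,0]-.534)<.09)&(abs(Q[:,1]+.217)<.12)&(Q[:,2]>.028)&(Q[:,2]<.042)]; print('rim',rect(P),len(P))
E
```

```text
ft_force: [-1.0, 0.8, -4.4]
finger_gap: 0.0496
gripper_force: 30.0
ft_force: [-0.2, 0.3, -2.6]
finger_gap: 0.049
gripper_force: 30.0
now [ 502.6 -217.   101.9] th -0.4 tilt [-0.0003  0.0002] t 19.0 gap 0.049 F [-0.2  0.3 -2.6] j6 -25.6
delta [0.     0.0009 0.0539] spin 0.0
face [0.00072714 0.52833477] 263
[ 0.463633   -0.30322232  0.08024112] [ 0.53947774 -0.12941755  0.13488784] [-0.29632636 -0.12981441]
rim (array([ 536.3, -216.8]), array([200.4, 133.1]), 89.9) 269
```

```bash

python3 -m handwheel '[[0.03,[0,0.0024,0.02],0],[0.03,[0,0.0024,0.04],0],[0.03,[0,0.0024,0.05],0],[0.03,[0,0.0024,0.054],0],[0.03,[0,0.0024,0.056],0]]' |tail -3
python3 w.py 505 -217 40 -0.4
```

```text
ft_force: [-0.6, 0.1, -3.5]
finger_gap: 0.0498
gripper_force: 30.0
now [ 505.9 -217.3   46.4] th -0.38 tilt [ 0.0002 -0.0001] t 19.6 gap 0.0498 F [-0.6  0.1 -3.5] j6 -25.5
delta [ 0.0003 -0.0009  0.0064] spin 0.0004
```

```bash

python3 -m handwheel '[[0.03,[0,0,0.003],0],[0.03,[0,0,0.005],0],[0.03,[0,0,0.0063],0],[0.03,[0,0,0.0065],0],[0.03,[0,0,0.0065],0]]' |tail -3
python3 w.py 505 -217 40 -0.4
```

```text
ft_force: [-1.7, 1.6, 4.8]
finger_gap: 0.0501
gripper_force: 30.0
now [ 506.  -217.3   40.3] th -0.38 tilt [ 0.0006 -0.0003] t 20.1 gap 0.0501 F [-1.7  1.6  4.8] j6 -25.5
delta [ 0.0003 -0.001   0.0003] spin 0.0004
```

```bash

python3 -m handwheel '[[0.03,[0,-0.0015,0],0],[0.03,[0,-0.0015,0],0],[0.07,[0,-0.0015,0],0],[0.07,[0,-0.0015,0],0],[0.07,[0,-0.0015,0],0]]' |tail -3
python3 -m handwheel '[[0.093,[0,0,-0.04],0],[0.093,[0,0,-0.09],0],[0.093,[0,0,-0.14],0],[0.093,[0,0,-0.18],0],[0.093,[-0.05,0,-0.18],0]]' |tail -3
python3 w.py 481.5 -440 140 -62.6;python3 w.py 481.5 -440 140 27.4
```

```text
ft_force: [0.5, -0.5, -0.4]
finger_gap: 0.0682
gripper_force: 0.0
ft_force: [1.7, -1.4, -0.8]
finger_gap: 0.0926
gripper_force: 0.0
now [ 506.2 -265.5  226.8] th -0.13 tilt [ 0.0081 -0.0035] t 21.1 gap 0.0926 F [ 1.7 -1.4 -0.8] j6 -30.1
delta [-0.1743 -0.025   0.0872] spin 1.0903
now [ 506.2 -265.5  226.8] th -0.13 tilt [ 0.0081 -0.0035] t 21.1 gap 0.0926 F [ 1.7 -1.4 -0.8] j6 -30.1
delta [-0.1743 -0.025   0.0872] spin -0.4805
```

```bash

python3 -m handwheel '[[0.093,[-0.05,-0.007,0],-0.12],[0.093,[-0.1,-0.014,0],-0.25],[0.093,[-0.15,-0.02,0],-0.37],[0.093,[-0.174,-0.025,0],-0.487],[0.093,[-0.174,-0.025,0],-0.487]]' |tail -3
python3 -m handwheel '[[0.093,[0,0,0.02],0],[0.093,[0,0,0.05],0],[0.093,[0,0,0.09],0],[0.093,[0,0,0.09],0],[0.093,[0,0,0.09],0]]' |tail -3
python3 w.py 481.5 -440 66 27.8
```

```text
ft_force: [0.6, 0.7, -1.0]
finger_gap: 0.0928
gripper_force: 0.0
ft_force: [0.6, 0.2, 1.3]
finger_gap: 0.093
gripper_force: 0.0
now [ 477.8 -440.4  130.3] th 27.5 tilt [-0.0006  0.0006] t 22.1 gap 0.093 F [0.6 0.2 1.3] j6 -72.4
delta [-0.0014  0.0035  0.0643] spin -0.0052
```

```bash

python3 -m handwheel '[[0.093,[-0.0014,0.0035,0.03],-0.005],[0.093,[-0.0014,0.0035,0.064],-0.005],[0.093,[-0.0014,0.0035,0.064],-0.005],[0.03,[-0.0014,0.0035,0.064],-0.005],[0.03,[-0.0014,0.0035,0.064],-0.005]]' 20|tail -3
python3 -m handwheel '[[0.03,[0,0,0],0],[0.03,[0,0,0],0],[0.03,[0,0,0],0],[0.03,[0,0,0],0],[0.03,[0,0,0],0]]' |tail -3
python3 w.py 481.5 -440 66 27.8
```

```text
ft_force: [-0.8, 0.2, 0.4]
finger_gap: 0.0811
gripper_force: 0.0
ft_force: [-1.5, -0.1, 4.3]
finger_gap: 0.0543
gripper_force: 19.9
now [ 481.6 -440.8   66.1] th 27.81 tilt [ 0.0004 -0.0004] t 23.1 gap 0.0543 F [-1.5 -0.1  4.3] j6 -72.5
delta [0.0008 0.0003 0.0001] spin 0.0001
```

```bash

python3 -m handwheel '[[0.03,[0,0,-0.04],0],[0.03,[0,0,-0.08],0],[0.03,[0,0,-0.12],0],[0.03,[0,0,-0.12],0]]' |tail -3
python3 look.py j; python3 - <<'E'
from m import *
D=np.load('last.npz')
for k in 'SW':
    Q=D[k].reshape(-1,3)
    P=Q[(abs(Q[:,0]-.534)<.075)&(abs(Q[:,1]+.217)<.105)&(Q[:,2]>.03)&(Q[:,2]<.041)]; print(k,'rim',rect(P),len(P))
    P=Q[(Q[:,0]<.529)&(Q[:,0]>.47)&(abs(Q[:,1]+.217)<.095)&(Q[:,2]>.06)&(Q[:,2]<.072)]; print('case',rect(P),len(P),np.median(P[:,2]))
    P=Q[(Q[:,0]>.536)&(Q[:,0]<.6)&(abs(Q[:,1]+.16)<.04)&(Q[:,2]>.06)&(Q[:,2]<.075)]; print('jar',rect(P),P.max(0))
c=cv2.imread('pics/jt.png')[170:250,270:390]; s=cv2.imread('pics/js.png')[130:210,150:270]
cv2.imwrite('pics/j.png',cv2.resize(cv2.hconcat([c,s]),None,fx=3.3,fy=3.3))
E
```

```text
ft_force: [0.7, 0.2, -1.9]
finger_gap: 0.0539
gripper_force: 19.9
S rim (array([ 535.8, -215.6]), array([198.9, 136. ]), 89.3) 283
case (array([ 504. , -216.7]), array([172.8,  49.3]), 89.6) 377 0.06569242503547901
jar (array([ 563.3, -157.3]), array([54.7, 53.2]), 84.6) [ 0.58996228 -0.1295      0.07231847]
W rim (array([ 533.4, -217.2]), array([196.7, 133.2]), 89.5) 525
case (array([ 504.1, -217.6]), array([169.8,  50.1]), 89.6) 919 0.066766049830667
jar (array([ 562.1, -159.3]), array([51.4, 53.9]), 0.6) [ 0.58773855 -0.13237788  0.07458468]
```

View pics/j.png

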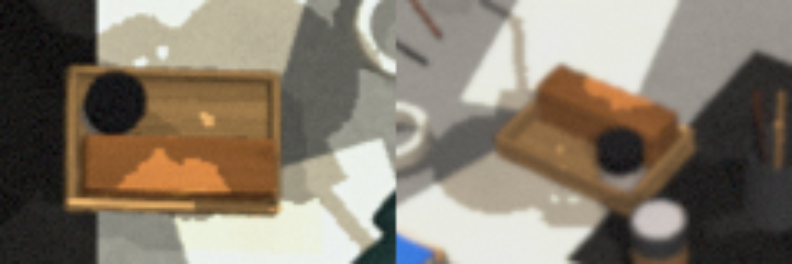

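Case lies flat along the near wall (left half, (180,165)), jar stands in the far left corner (115,102), and the rest of the row is free.

```bash

python3 -m handwheel '[[0.03,[0.032,0.035,0],0.1],[0.03,[0.064,0.07,0],0.2],[0.03,[0.096,0.105,0],0.3],[0.03,[0.128,0.14,0],0.4],[0.03,[0.16,0.1745,0],0.49]]' |tail -3
python3 -m handwheel '[[0.03,[0,0,0],0],[0.03,[0,0,0],0],[0.03,[0,0,0],0]]' |tail -3
python3 w.py 561 -217.3 120 -0.3
```

```text
ft_force: [0.6, 0.8, -1.7]
finger_gap: 0.0542
gripper_force: 19.9
ft_force: [0.4, 0.0, -1.4]
finger_gap: 0.054
gripper_force: 20.0
now [ 560.6 -218.1  184.3] th -0.24 tilt [-0.0018  0.0006] t 24.4 gap 0.054 F [ 0.4  0.  -1.4] j6 -23.4
delta [0.0008 0.0005 0.0643] spin 0.0011
```

Lower to base 17 mm (tip 83), check, then to the floor.

```bash

python3 -m handwheel '[[0.03,[0.001,0.0005,0.04],0],[0.03,[0.001,0.0005,0.08],0],[0.03,[0.001,0.0005,0.095],0],[0.03,[0.001,0.0005,0.101],0],[0.03,[0.001,0.0005,0.101],0]]' |tail -3
python3 w.py 561 -217.3 74 -0.3
```

```text
ft_force: [0.1, 0.2, -1.3]
finger_gap: 0.0539
gripper_force: 20.0
now [ 561.7 -217.3   85.1] th -0.3 tilt [-0.0001 -0.    ] t 24.9 gap 0.0539 F [ 0.1  0.2 -1.3] j6 -23.3
delta [ 0.     -0.0007  0.0111] spin -0.0
```

```bash

python3 -m handwheel '[[0.03,[0,0,0.004],0],[0.03,[0,0,0.008],0],[0.03,[0,0,0.0105],0],[0.03,[0,0,0.0112],0],[0.03,[0,0,0.0112],0]]' |tail -3
python3 w.py 561 -217.3 74 -0.3
```

```text
ft_force: [-1.0, 1.9, 4.1]
finger_gap: 0.054
gripper_force: 20.0
now [ 561.9 -216.7   74.1] th -0.26 tilt [ 0.0006 -0.0003] t 25.4 gap 0.054 F [-1.   1.9  4.1] j6 -23.3
delta [-0.0006 -0.0009  0.0001] spin 0.0007
```

```bash

python3 -m handwheel '[[0.075,[0,0,0],0],[0.075,[0,0,0],0],[0.075,[0,0,0],0],[0.093,[0,0,-0.03],0],[0.093,[0,0,-0.08],0]]' |tail -3
python3 -m handwheel '[[0.093,[0,0,-0.04],0],[0.093,[0.04,0.025,-0.05],0],[0.093,[0.08,0.05,-0.05],0],[0.093,[0.12,0.075,-0.05],0],[0.093,[0.16,0.1,-0.05],0]]' |tail -3
python3 look.py k; python3 - <<'E'
from m import *
S=np.load('last.npz')['S'];W=np.load('last.npz')['W']
for Q in(S.reshape(-1,3),W.reshape(-1,3)):
    for n,x,y,z0,z1 in(('tin',.562,-.217,.095,.112),('can',.683,-.024,.12,.14),('jar',.562,-.159,.06,.075)):
        P=Q[(abs(Q[:,0]-x)<.036)&(abs(Q[:,1]-y)<.036)&(Q[:,2]>z0)&(Q[:,2]<z1)]; print(n,len(P),(rect(P),np.median(P[:,2])) if len(P)>5 else '')
E
python3 w.py 682.5 -24.3 198 0
```

```text
ft_force: [1.4, -0.6, 0.6]
finger_gap: 0.0864
gripper_force: 0.0
ft_force: [0.7, -1.5, 0.2]
finger_gap: 0.0927
gripper_force: 0.0
tin 8 ((array([ 590.6, -233.5]), array([13.3,  4.9]), 82.4), np.float64(0.10250569330814727))
can 204 ((array([684.9, -22.3]), array([57.2, 52.8]), 33.5), np.float64(0.13033940683786466))
jar 77 ((array([ 559.1, -161.4]), array([61.3, 66.2]), 88.3), np.float64(0.06735501888429533))
tin 359 ((array([ 560.5, -216.4]), array([55.3, 54.9]), 1.4), np.float64(0.1039586529295132))
can 134 ((array([688.8, -19.8]), array([43.8, 38. ]), 2.5), np.float64(0.13184688803884403))
jar 253 ((array([ 557.1, -166. ]), array([60.9, 50.6]), 1.1), np.float64(0.0685769926881666))
now [664.2 -52.8 202.7] th -0.04 tilt [-0.0004  0.001 ] t 26.5 gap 0.0929 F [-0.2 -0.8 -0. ] j6 -6.7
delta [0.0285 0.0183 0.0047] spin -0.0007
```

```bash

python3 -m handwheel '[[0.093,[0.029,0.019,0],0],[0.093,[0.029,0.019,0],0],[0.093,[0.029,0.019,0.03],0],[0.093,[0.029,0.019,0.07],0],[0.093,[0.029,0.019,0.102],0]]' |tail -3
python3 -m handwheel '[[0.093,[0,0,0],0],[0.093,[0,0,0],0],[0.03,[0,0,0],0],[0.03,[0,0,0],0],[0.03,[0,0,0],0]]' 20|tail -2
python3 -m handwheel '[[0.03,[0,0,0],0],[0.03,[0,0,0],0],[0.03,[0,0,0],0],[0.03,[0,0,0],0]]' |tail -3
python3 w.py 561 -275.6 150 -0.3
```

```text
ft_force: [0.1, -0.3, -0.8]
finger_gap: 0.0932
gripper_force: 0.0
finger_gap: 0.0736
gripper_force: 0.0
ft_force: [-0.3, 0.4, 2.5]
finger_gap: 0.0555
gripper_force: 20.0
now [681.7 -28.2 101.7] th -0.26 tilt [ 0.0004 -0.    ] t 27.9 gap 0.0555 F [-0.3  0.4  2.5] j6 -4.2
delta [-0.2479 -0.1196 -0.0483] spin 0.0006
```

```bash

python3 -m handwheel '[[0.03,[0,0,-0.04],0],[0.03,[0,0,-0.08],0],[0.03,[0,0,-0.125],0],[0.03,[-0.04,-0.02,-0.125],0],[0.03,[-0.08,-0.04,-0.125],0]]' |tail -3
python3 -m handwheel '[[0.03,[-0.042,-0.02,0],0],[0.03,[-0.084,-0.04,0],0],[0.03,[-0.126,-0.06,0],0],[0.03,[-0.168,-0.08,0],0],[0.03,[-0.168,-0.08,0],0]]' |tail -3
python3 -m handwheel '[[0.03,[0,0,0],0],[0.03,[0,0,0],0],[0.03,[0,0,0],0]]' |tail -3
python3 look.py l; python3 - <<'E'
from m import *
D=np.load('last.npz');p=np.array(telemetry.get_obs()['ee_pos'])
for k in 'SW':
    Q=D[k].reshape(-1,3)
    P=Q[(abs(Q[:,0]-p[0])<.04)&(abs(Q[:,1]-p[1])<.05)&(Q[:,2]>.13)&(Q[:,2]<.215)]; print('can',rect(P),len(P),P[:,1].min(),P[:,1].max(),P.max(0))
    P=Q[(abs(Q[:,0]-.562)<.045)&(abs(Q[:,1]+.217)<.045)&(Q[:,2]>.097)&(Q[:,2]<.112)]; print('tin',rect(P) if len(P)>9 else '',len(P))
E
python3 w.py 561 -275.6 150 -0.3
```

```text
ft_force: [-0.7, -0.9, -2.7]
finger_gap: 0.0559
gripper_force: 20.0
ft_force: [0.3, 0.7, -2.7]
finger_gap: 0.0555
gripper_force: 20.0
ft_force: [0.5, 0.3, -1.5]
finger_gap: 0.0556
gripper_force: 20.0
can (array([ 573.6, -257.9]), array([31.5, 55.2]), 43.1) 286 -0.28841865104115144 -0.2399744573020492 [ 0.59177321 -0.23997446  0.214863  ]
tin (array([ 564.2, -213.2]), array([55.1, 53.9]), 1.0) 161
now [ 560.9 -274.8  226.3] th -0.18 tilt [-0.0001  0.0001] t 29.3 gap 0.0557 F [ 1.  -0.5 -3.2] j6 -28.3
delta [-0.0009  0.0001  0.0763] spin 0.0021Traceback (most recent call last):
  File "<stdin>", line 5, in <module>
    return umr_minimum(a, axis, None, out, keepdims, initial, where)
ValueError: zero-size array to reduction operation minimum which has no identity
```

```bash
python3 - <<'E'
from m import *
from scipy.optimize import least_squares
Q=np.load('last.npz')['S'].reshape(-1,3)
P=Q[(abs(Q[:,0]-.57)<.06)&(abs(Q[:,1]+.26)<.07)&(Q[:,2]>.125)&(Q[:,2]<.19)]
r=least_squares(lambda c:np.hypot(P[:,0]-c[0],P[:,1]-c[1])-.028,[.561,-.272],loss='soft_l1',f_scale=.002); print(r.x,np.std(r.fun),len(P))
t=Q[(abs(Q[:,0]-.562)<.045)&(abs(Q[:,1]+.217)<.045)&(Q[:,2]>.05)&(Q[:,2]<.112)];print('tin',t[:,1].min(),t[:,1].max(),np.median(t[t[:,2]>.098][:,2]))
P=Q[(Q[:,0]>.5)&(Q[:,0]<.6)&(Q[:,1]>-.185)&(Q[:,1]<-.12)&(Q[:,2]>.062)&(Q[:,2]<.075)];print('jar',rect(P))
E
```

```text
[ 0.56071447 -0.27012162] 0.001816296060569917 217
tin -0.24194294084711607 -0.17220119269082135 0.10271500985180987
jar (array([ 545.5, -157.6]), array([89.3, 53.8]), 0.1)
```

```bash

python3 -m handwheel '[[0.03,[-0.003,0.0005,0],0],[0.03,[-0.003,0.0005,0.04],0],[0.03,[-0.003,0.0005,0.08],0],[0.03,[-0.003,0.0005,0.1],0],[0.03,[-0.003,0.0005,0.107],0]]' |tail -3
python3 -m handwheel '[[0.03,[0,0,0],0],[0.03,[0,0,0.003],0],[0.03,[0,0,0.006],0],[0.03,[0,0,0.0085],0],[0.03,[0,0,0.0085],0]]' |tail -3
python3 w.py 561 -278 110 -0.3
```

```text
ft_force: [-0.2, 0.1, -1.3]
finger_gap: 0.0558
gripper_force: 20.0
ft_force: [-0.5, 0.4, -3.0]
finger_gap: 0.0558
gripper_force: 20.0
now [ 560.9 -278.7  111. ] th -0.26 tilt [ 0.0001 -0.0001] t 30.3 gap 0.0558 F [-0.5  0.4 -3. ] j6 -28.5
delta [0.0007 0.0001 0.001 ] spin 0.0006
```

```bash

python3 -m handwheel '[[0.03,[0,0,0.001],0],[0.03,[0,0,0.0015],0],[0.03,[0,0,0.0015],0]]' |tail -3
python3 -m handwheel '[[0.075,[0,0,0],0],[0.075,[0,0,0],0],[0.075,[0,0,0],0],[0.075,[0,0,0],0]]' |tail -3
python3 -m handwheel '[[0.075,[0,0,-0.03],0],[0.09,[0,0,-0.07],0],[0.09,[0,0,-0.12],0],[0.09,[-0.04,0,-0.12],0],[0.09,[-0.08,0,-0.12],0]]' |tail -3
python3 -m handwheel '[[0.09,[-0.05,0,0],0],[0.09,[-0.1,0,0],0],[0.09,[-0.15,0,0],0],[0.09,[-0.15,0,0],0],[0.09,[-0.15,0,0],0]]' |tail -3
python3 look.py m; python3 w.py; python3 - <<'E'
from m import *
D=np.load('last.npz')
for k in 'SW':
    Q=D[k].reshape(-1,3)
    def f(x0,x1,y0,y1,z0,z1): 
        P=Q[(Q[:,0]>x0)&(Q[:,0]<x1)&(Q[:,1]>y0)&(Q[:,1]<y1)&(Q[:,2]>z0)&(Q[:,2]<z1)]; return (rect(P),circ(P),np.median(P[:,2]).round(4)) if len(P)>5 else len(P)
    print(k,'can',f(.51,.61,-.32,-.23,.13,.145)); print('tin',f(.52,.61,-.26,-.17,.097,.109)); print('jar',f(.533,.61,-.187,-.12,.062,.074)); print('case',f(.47,.529,-.32,-.12,.06,.072))
    for n,x,y,z0,z1 in(('pot',.501,.012,.08,.105),('mug',.44,.44,.06,.1),('tape',.646,-.437,.015,.03),('shp',.653,.428,.03,.09)): print(n,f(x-.06,x+.06,y-.06,y+.06,z0,z1))
c=cv2.imread('pics/mt.png')[170:250,270:390]; s=cv2.imread('pics/ms.png')[130:210,150:270]
cv2.imwrite('pics/m.png',cv2.resize(cv2.hconcat([c,s]),None,fx=3.3,fy=3.3))
E
```

```text
ft_force: [-0.9, -0.1, -0.1]
finger_gap: 0.0554
gripper_force: 20.0
ft_force: [0.0, -0.1, 0.5]
finger_gap: 0.0747
gripper_force: 0.0
ft_force: [0.2, 1.1, -0.3]
finger_gap: 0.0896
gripper_force: 0.0
ft_force: [0.0, 1.5, 0.5]
finger_gap: 0.09
gripper_force: 0.0
now [ 560.  -507.9  229.6] th -0.24 tilt [0.0001 0.0001] t 32.1 gap 0.0902 F [-0.3 -0.9  0.5] j6 -43.9
S can ((array([ 560.6, -273. ]), array([60.4, 54.6]), 37.0), (array([ 560.7, -274.9]), 62.8), np.float64(0.1377))
tin ((array([ 563.4, -223. ]), array([57.4, 74.4]), 1.8), (array([ 566.8, -220. ]), 85.0), np.float64(0.1028))
jar ((array([ 561.5, -158.1]), array([57.7, 56. ]), 89.6), (array([ 557. , -157.4]), 67.4), np.float64(0.0675))
case ((array([ 502.9, -214.7]), array([168.6,  49.1]), 89.3), (array([ 500.1, -214.7]), 171.5), np.float64(0.0657))
pot ((array([504. ,  14.8]), array([73.1, 68.4]), 30.2), (array([506.2,  12.5]), 75.4), np.float64(0.0935))
mug ((array([454.1, 445.5]), array([76.6, 90.9]), 49.0), (array([447.6, 440.5]), 102.6), np.float64(0.0779))
tape ((array([ 646.4, -436.1]), array([96.1, 95.5]), 14.7), (array(
[... 342 characters left out ...]
 -224. ]), 82.8), np.float64(0.1039))
jar ((array([ 560.9, -159.2]), array([53.8, 54.3]), 9.2), (array([ 560., -160.]), 56.5), np.float64(0.0688))
case ((array([ 503.7, -217.4]), array([ 50.5, 169.5]), 0.5), (array([ 503.4, -216.9]), 174.5), np.float64(0.0668))
pot ((array([501. ,  11.7]), array([69.7, 69.2]), 1.6), (array([501.8,  12.4]), 72.1), np.float64(0.0976))
mug ((array([446.2, 445.4]), array([ 76.3, 100.3]), 53.1), (array([439.8, 443.7]), 110.8), np.float64(0.0813))
tape ((array([ 645.7, -437.1]), array([93.3, 95.8]), 44.3), (array([ 644.8, -438. ]), 97.3), np.float64(0.0242))
shp ((array([654. , 428.3]), array([51.7, 89.9]), 83.5), (array([651.9, 427.6]), 94.1), np.float64(0.0614))
```

View pics/m.png

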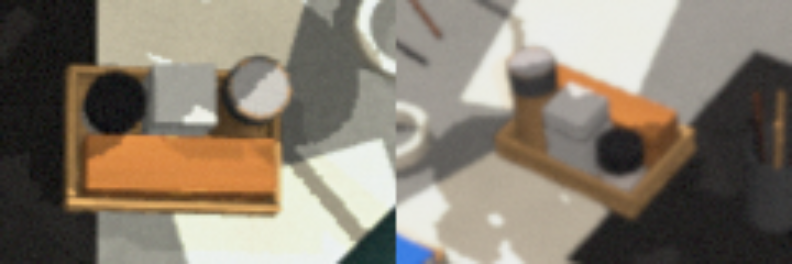

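All four stand upright in the box: jar at (115,102), tin at (183,95), canister at (258,90) and case at (180,165) in the left half. Their top heights match the floor (jar 68, tin 103, canister 138, case 66 mm). The bystanders are where they were at the start.

```bash
python3 -c "
from bench import hand_in
print(hand_in())"
```

```text
the job is handed in; nothing more can be done
None
```

The case, jar, tin and canister all stand upright and flat in the wooden box, no bystander shifted measurably, and the job was handed in at about 32 s; no verdict was returned.

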